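# Fetch a printing block from a slide-lid box and clamp it on the board

## Robot

A 6-joint arm with a two-finger parallel gripper is mounted at the origin on the work surface. World frame = base frame: x ahead of the robot, y to its left, z up, the work surface at z = 0. Lengths are in m, angles in rad, forces in N, time in s.
With the tool pointing down it reaches from about 0.35 to 0.975 m from the base axis. Payload 4.9 kg.
Tool frame: the origin (TCP) lies midway between the tips of the shut fingers; the grasp point (between the pads) lies 19 mm behind it; z points along the fingers, y is the line along which they close (so a half turn about z gives the same grasp; the last joint's range is limited). The gripper opens to 85 mm and grips with 20 to 120 N. Pads are 22 mm wide; open, the fingers measure 114 mm over their backs; the gripper's body (76 mm by 85 mm) begins 54 mm behind the grasp point. The pads swing forward as they close: fully open they stand 13 mm farther back than shut.
Start: joints at [-1.411, 0.053, 1.613, -0, 1.476, -0.119], TCP at [0.172, -0.601, 0.231] pointing down, gripper open.
Joint ranges: [-3.01, 3.01], [-1.01, 2.22], [0.06, 2.58], [-1.02, 4.17], [0.09, 2.62], [-3.14, 3.14]. Speed limits (rad/s): [2.57, 2.57, 3.14, 3.14, 3.14, 3.14].

## Interface

Orientations are given as a unit quaternion [w, x, y, z].
In Python, from plant import * gives the robot as it stands.
- The arm moves only by the tool jog_arm, never from a script. Its argument "targets" is a list of rows, each a list of 3 entries, a list of its own where there are three numbers: the shift along the tool's x, y, z in units of 25 mm (1.0 is 25 mm), then the turn, a rotation vector about the tool's x, y, z in units of 8 degrees (1.0 is 8 degrees), then the opening in per cent of the stroke, from 0 (shut) to 100 (fully open). A call has 1 to 8 rows; each row is the pose to reach, as a shift and turn from the pose commanded when the call began, along the tool's axes at that moment; what a row does not reach only later rows make up. A row lasts 1/8 s, in which the tool goes at most 62.5 mm and 10.7 degrees, less where a joint would pass 70% of its speed; a pose out of reach is approached as far as the arm can. A call with a gripper value outside its range is refused whole. The fingers move at their own pace and stop on an object; the grip force is fixed at half the most. Time passes only in rows, so rows that repeat a pose let the fingers close. It gives the time, the measured TCP pose, the force, the opening and the grip force at its end, in the units of the state.
- state(): the state, without advancing time (a new reading comes with each control period).
- grab_frame(name): name is "scene" or "side" or "wrist"; returns (picture, depth): 420x560x3 uint8, red, green, blue; 420x560 float32, m along the optical axis (not along the pixel's ray), 0 where there is no reading.
- camera_params(name): a dict with "fovy" (degrees; the focal length in pixels is half the picture's height over the tangent of half this angle, whatever the lens; pixels are square), "cx", "cy" (the principal point, pixels), "dist" ([k1, k2, p1, p2, k3] as OpenCV has them; the pictures are not rectified), "rvec" (rotation vector, rad) and "tvec" (3), from world to camera coordinates, as OpenCV has them; the wrist camera has in their place "hand_eye" (4x4, takes a point from camera to tool coordinates, whose origin is the TCP and whose axes are the flange's). Camera axes: x right, y down, z forward; pixel columns grow to the right and rows downward; lengths in m; the calibration is good to about 2 mm. A picture is of the moment at which its call begins: read the wrist's pose just before it. camera_params takes no time and is no camera call.
- job_done(): hands the job in; it is judged then, once.
The state is a dict: "time": time; "joint_pos": joint angles; "joint_vel": joint speeds; "joint_efforts": joint torques, N m; "tool_pos": TCP position; "tool_rot": TCP orientation; "contact_force": force on the tool from outside, world axes, zero at the start; "ft_torque": the same for the moment, N m; "gripper_width": opening from 0.0 (shut) to 1.0 (fully open); "grasp_force": force on a finger pad.
Only numpy, scipy, OpenCV 4.12 (cv2) and the standard library are available. Lean on these libraries where they do the work, as an engineer would, in place of code of your own. Each camera call takes 0.05 s, during which the arm holds its last target. There are 200 camera calls.

## Task

Slide the lid of the sloping wooden box out along its grooves until it is clear, and lay it flat, handle up, in the middle of the grey felt mat. Then lift out the printing block with the straight bar handle, leave the knob-handled one in the box, and set it down handle up in the channel of the clamping board, its bar running from jaw to fence, and let go. Finally slide the jaw up so that it holds the block fully home against the fence; do not disturb the brush, paper roll or bowl.

Things in the scene. Friction and masses are not known exactly. Their poses are not given: they have to be found in the camera images.
- box: Wooden box fixed on a stand that tips it 30 degrees towards the robot. Origin: centre of its underside, 70 mm above the table. Axes: x up the slope, away from the robot; y along its length, the way the lid slides out (about world +y); z square to the lid. Outside 136 x 160 x 70 mm; floor 6 mm; inside x -54..54, y -73..73; a 5 mm divider at y 0 (top at z 46) makes two compartments.
- box_exit (a point): Middle of the top edge of the box's low +y end, over which the lid slides out: at (0, 80, 56) mm in the box's frame. The long walls carry the grooves: ledge at z 56, groove bottoms at x +/-61.5, lips from z 64 to 70 over all that lies beyond x +/-54, ending at y 80. The box's -y end is closed up to z 70.
- lid: Wooden lid 120 (x) x 150 (y) x 6 mm, loose in the grooves (play 1.5 mm each side, 2 mm in height). Origin: centre of its underside; z up through the handle, a centred bar 14 (x) x 90 (y) x 28 mm, top 34 mm above the origin. Closed at the start, origin then at y = 3 mm in the box's frame; clear of the lips once slid 152 mm along the box's +y. About 0.14 kg.
- bar_block: Wooden printing block: rectangular base 88 (x) x 60 (y) x 16 mm and a centred straight bar handle 14 (x) x 60 (y) x 30 mm, 46 mm high in all. Origin: centre of its underside, z up through the handle. Lies handle up in either compartment, against its low wall, so that the bar stands 37 mm from that wall. About 0.22 kg.
- knob_block: The other printing block, in the other compartment: base 88 (x) x 60 (y) x 16 mm with round ends and a round knob 28 mm wide, total height 46 mm. Origin: centre of its underside. Stays in the box.
- mat: Flat grey felt mat 160 (x) x 190 (y) x 4 mm fixed on the table. Origin: centre of its underside. It and the clamping board may change places.
- board: Plywood clamping board fixed on the table, plate 130 (x) x 166 (y) x 14 mm. Origin: centre of its underside. A fence 20 mm high crosses its -y end, inner face at y -71 mm; two rails 7 mm high along y leave a channel 104 mm wide, where the block lies on the plate (z 14) with its 88 mm side along x and its bar along y; fully home its origin is at y -41 mm.
- jaw (a joint): Travel (m) of the aluminium jaw along the board towards the fence (the board's -y): 0 fully open, stop at 0.075, about 0.048 when it holds the block home; starts at 0 to 0.012. Slides stiffly (about 1.5 N) and stays where left. Jaw 98 (x) x 44 (y) mm, top at z 34; at 0 its pushing face is at y 37 mm, its back at y 81 mm of the board.
- jaw_tab (a point): Centre of the upright tab on the jaw's back edge, by which it is pushed or pinched: 70 (x) x 12 (y) x 28 mm high, its top 62 mm above the table, its back face flush with the jaw's back (6 mm beyond this point in the board's +y).
- brush: Bystander: wooden brush 190 mm long lying beyond the work.
- paper_roll: Bystander: standing paper roll, 100 mm wide, 70 mm high.
- bowl: Bystander: white bowl, 110 mm wide, 55 mm high.
Things that resemble listed ones, but are neither listed nor needed, are in the scene too. Leave any blue look-alike of the lid alone.

How it is judged:
By the outcome, as a careful person would: the job done as asked, in the order asked, and still so for the second after the job is handed in, with the robot touching nothing.
It also fails if it takes over 69 s, if anything falls off the work surface, if the arm or the gripper's body presses on something with over 40 N, if the wrist force passes 120 N, or if a joint passes its speed limit or range.

## Working session

There is one attempt and no reset: what is moved stays moved. The work goes in short steps, Python scripts to look and compute and a tool call to move; the robot and the scene stay as the last step left them, time stands still between calls to the robot, and variables do not carry over. Pictures are saved under pics/ and viewed, at most 10 in all, crops included, and the job is handed in when it is done.

Besides the shell and the picture viewer there is one more tool, called after "Request:" in YAML: its name, and indented under it one key for each argument. jog_arm: Moves the arm, as the interface text tells. Its arguments: {"type":"object","properties":{"targets":{"type":"array"}},"required":["targets"]}

```bash
ls; mkdir -p pics; cat > h.py <<'E'
from plant import *
import numpy as np, cv2
from scipy.spatial.transform import Rotation as R
def cam(name):
    p=camera_params(name); f=210/np.tan(np.radians(p["fovy"])/2)
    return p,np.array([[f,0,p["cx"]],[0,f,p["cy"]],[0,0,1]]),np.array(p["dist"],float)
def tool():
    s=state(); q=s["tool_rot"]; T=np.eye(4)
    T[:3,:3]=R.from_quat([q[1],q[2],q[3],q[0]]).as_matrix(); T[:3,3]=s["tool_pos"]; return T
def look(name):
    "picture and world-point map (420x560x3, nan where no depth)"
    T=tool(); im,d=grab_frame(name); p,K,D=cam(name)
    v,u=np.mgrid[0:420,0:560].astype(float)
    n=cv2.undistortPoints(np.stack([u.ravel(),v.ravel()],1)[:,None],K,D)[:,0].reshape(420,560,2)
    P=np.dstack([n[...,0]*d,n[...,1]*d,d]).astype(float); P[d<=0]=np.nan
    if name=="wrist": H=T@np.array(p["hand_eye"]); W=P@H[:3,:3].T+H[:3,3]
    else:
        Rm=cv2.Rodrigues(np.array(p["rvec"],float))[0]; W=(P-np.array(p["tvec"]).ravel())@Rm
    return im,W
def save(n,im): cv2.imwrite("pics/"+n+".png",im[...,::-1])
E
python3 - <<'E'
from h import *
a,A=look("scene"); b,B=look("side")
save("s0",a); save("d0",b)
np.savez("f0.npz",a=a,A=A,b=b,B=B)
print(state()["time"])
E
```

```text
pics
0.1
```

View pics/s0.png

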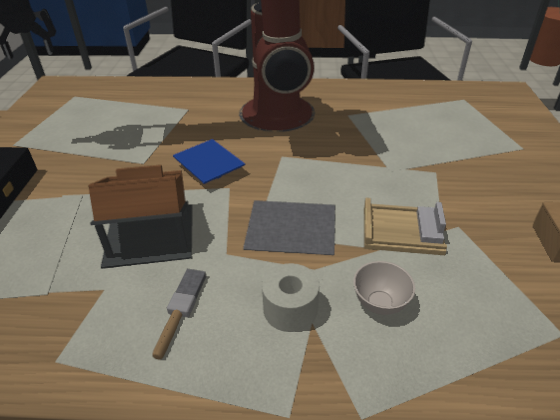

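View pics/d0.png

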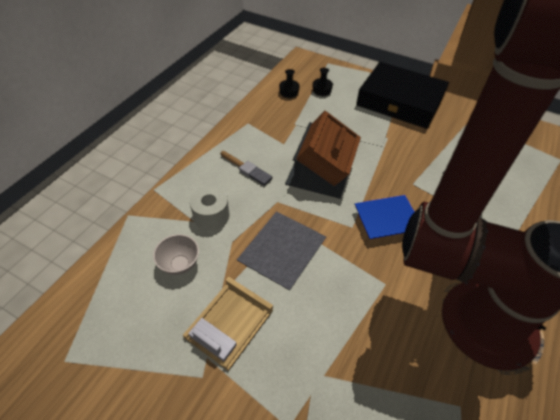

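The scene view has the box at about (140,200), the mat at (292,227), the board at (405,227) with its jaw at (432,222), and the blue look-alike at (208,160). The brush, roll and bowl lie farther out. Next I measure them.

```bash
python3 - <<'E'
from h import *
f=np.load("f0.npz")
def rect(P): 
    r=cv2.minAreaRect((P[:,:2]*1000).astype(np.float32)); c=cv2.boxPoints(r); return np.round(r[0],1),np.round(r[1],1),round(r[2],1)
for im,W,roi in ((f["a"],f["A"],{"mat":(240,195,345,258),"board":(355,190,455,258),"box":(80,155,200,270)}),(f["b"],f["B"],{"mat":(230,205,335,292),"board":(175,270,280,375),"box":(280,105,370,200)})):
    im=im.astype(int); hsv=cv2.cvtColor(im.astype(np.uint8),cv2.COLOR_RGB2HSV)
    for n,(x0,y0,x1,y1) in roi.items():
        w=W[y0:y1,x0:x1].reshape(-1,3); c=im[y0:y1,x0:x1].reshape(-1,3); 
        z=w[:,2]
        if n=="mat": 
            m=((c.max(1)<105)&(abs(z)<.02)&((c[:,0]-c[:,2])<25)).reshape(y1-y0,-1).astype(np.uint8)
            m=cv2.morphologyEx(m,cv2.MORPH_OPEN,np.ones((5,5))).ravel()>0
            print(n,rect(w[m]),np.nanmedian(z[m]))
        elif n=="board":
            m=(z>.009)&(z<.1); m=cv2.morphologyEx(m.reshape(y1-y0,-1).astype(np.uint8),cv2.MORPH_OPEN,np.ones((3,3))).ravel()>0
            print(n,rect(w[m]))
            t=(z>.05)&(z<.07); print(" tab",t.sum(),rect(w[t]),np.nanmedian(z[t]))
            t=(z>.027)&(z<.04); print(" fence/jaw top",np.round(w[t][::max(1,t.sum()//12)],3).tolist())
        else:
            # lid/box plane: normal approx (-.5,0,.87)
            nrm=np.array([-.5,0,.866]); h=w@nrm
            t=(z>.08)&(c[:,0]-c[:,2]>20)
            print(n,t.sum(),rect(w[t]),np.nanmin(z[t]),np.nanmax(z[t]))
E
```

```text
mat (array([516.2,  57.1]), array([188.9, 160.2]), 87.0) 0.0021595111667912603
board (array([523.1, 299.3]), array([166.5, 130.6]), 84.4)
 tab 170 (array([529.1, 368. ]), array([12.5, 71.7]), 85.5) 0.058541803849610025
 fence/jaw top [[0.448, 0.225, 0.031], [0.481, 0.359, 0.033], [0.489, 0.362, 0.031], [0.5, 0.362, 0.032], [0.516, 0.364, 0.038], [0.524, 0.363, 0.036], [0.528, 0.363, 0.031], [0.538, 0.36, 0.032], [0.548, 0.354, 0.033], [0.557, 0.34, 0.032], [0.563, 0.365, 0.033], [0.57, 0.332, 0.029], [0.575, 0.367, 0.03]]
box 4197 (array([ 533.5, -249.6]), array([156.9, 160.5]), 10.4) 0.08044243408517865 0.1647992009818745
mat (array([513.3,  60.5]), array([189.8, 157.8]), 87.1) 0.0038548902751227906
board (array([582.5, 296.4]), array([166.6, 259.2]), 85.7)
 tab 242 (array([591.6, 330.9]), array([ 38.8, 220.3]), 58.8) 0.06122959688140126
 fence/jaw top [[0.671, 0.251, 0.039], [0.543, 0.218, 0.033], [0.51, 0.223, 0.032], [0.479, 0.229, 0.033], [0.571, 0.332, 0.03], [0.56, 0.346, 0.034], [0.552, 0.353, 0.034], [0.517, 0.339, 0.031], [0.523, 0.354, 0.033], [0.483, 0.339, 0.034], [0.479, 0.346, 0.033], [0.509, 0.378, 0.033], [0.482, 0.38, 0.034]]
box 2725 (array([ 532.7, -248.3]), array([153.5, 169.1]), 10.6) 0.08009134008976918 0.16646495113804444
```

```bash
cat >> h.py <<'E'
def boxR(yaw,tilt=-30): return R.from_euler("ZY",[yaw,tilt],degrees=True).as_matrix()
def goal(p,Rm,note="",T0=None):
    "shift and turn (move units) from the present pose to TCP p, axes Rm"
    T=tool() if T0 is None else T0
    s=T[:3,:3].T@(np.asarray(p)-T[:3,3])/.025; r=R.from_matrix(T[:3,:3].T@Rm).as_rotvec(degrees=True)/8
    print(note,np.round(s,2).tolist(),np.round(r,2).tolist())
E
python3 - <<'E'
from h import *
f=np.load("f0.npz")
P=np.concatenate([f["A"][150:275,75:205].reshape(-1,3),f["B"][100:205,275:375].reshape(-1,3)])
P=P[P[:,2]>.075]; P=P[np.linalg.norm(P[:,:2]-[.533,-.249],axis=1)<.13]
for yaw in (8,10,12):
    Q=P@boxR(yaw); print(yaw,[np.round(np.percentile(Q[:,i],[.5,2,50,98,99.5]),3).tolist() for i in range(3)])
Q=P@boxR(10.5); h,e=np.histogram(Q[:,2],40); print(np.round(e,3).tolist(),h.tolist())
print(np.round(tool(),3).tolist()); p=camera_params("wrist"); print(np.round(p["hand_eye"],3).tolist(),p["fovy"])
E
```

```text
8 [[0.41, 0.416, 0.54, 0.551, 0.554], [-0.399, -0.396, -0.307, -0.237, -0.234], [-0.215, -0.203, -0.143, -0.107, -0.104]]
10 [[0.401, 0.407, 0.531, 0.541, 0.543], [-0.417, -0.414, -0.325, -0.255, -0.253], [-0.21, -0.196, -0.138, -0.101, -0.098]]
12 [[0.391, 0.396, 0.52, 0.531, 0.533], [-0.436, -0.432, -0.342, -0.272, -0.271], [-0.204, -0.19, -0.132, -0.095, -0.092]]
[-0.214, -0.211, -0.208, -0.205, -0.202, -0.199, -0.196, -0.193, -0.19, -0.187, -0.184, -0.181, -0.178, -0.175, -0.172, -0.169, -0.166, -0.163, -0.16, -0.157, -0.154, -0.151, -0.148, -0.145, -0.142, -0.139, -0.136, -0.133, -0.13, -0.127, -0.124, -0.121, -0.118, -0.115, -0.112, -0.109, -0.106, -0.103, -0.1, -0.097, -0.094] [20, 21, 23, 30, 24, 26, 71, 170, 302, 213, 177, 164, 173, 174, 179, 180, 173, 182, 182, 190, 190, 200, 195, 191, 197, 200, 204, 226, 315, 1074, 471, 536, 371, 103, 87, 81, 82, 84, 125, 38]
[[0.961, 0.275, -0.0, 0.172], [0.275, -0.961, 0.002, -0.6], [0.0, -0.002, -1.0, 0.23], [0.0, 0.0, 0.0, 1.0]]
[[-0.0, -0.957, -0.291, 0.074], [1.0, 0.0, -0.001, -0.0], [0.001, -0.291, 0.957, -0.141], [0.0, 0.0, 0.0, 1.0]] 66.83551259704382
```

```bash
python3 - <<'E'
from h import *
B=boxR(10.5); o=B@[.47,-.337,-.189]; print("origin",o)
G=np.column_stack([B[:,1],-B[:,0],0*B[:,0]]); G[:,2]=np.cross(G[:,0],G[:,1]); print(G[:,2],-B[:,2])
p=o+B@[0,-.02,.19]; print(p)
goal(p,G)
goal([.172,-.6,.33],tool()[:3,:3])
E
```

```text
origin [ 0.55454711 -0.23995997  0.0713212 ]
[-0.49162745 -0.09111776  0.8660254 ] [ 0.49162745  0.09111776 -0.8660254 ]
[ 0.46478261 -0.27693744  0.23586603]
 [14.82, -9.21, -0.21] [14.37, -13.06, -3.49]
 [0.01, -0.02, -3.99] [0.0, 0.0, 0.0]
```

```bash
python3 - <<'E'
from h import *
open("h.py","a").write('''
def grip(B): return np.column_stack([B[:,1],B[:,0],-B[:,2]])
''')
B=boxR(10.5); o=B@[.47,-.337,-.189]
G=np.column_stack([B[:,1],B[:,0],-B[:,2]])
goal(o+B@[0,-.02,.21],G)
E
```

```text
[14.42, -9.25, -0.9] [-3.05, 2.75, -10.31]
```

Request:
jog_arm:
  targets:
    - [[4,-2.5,-2.5],[-0.8,0.7,-2.6],50]
    - [[7,-4.5,-2.5],[-1.5,1.4,-5.1],50]
    - [[10.5,-7,-2],[-2.3,2.1,-7.7],50]
    - [[14.4,-9.2,-0.9],[-3.05,2.75,-10.3],50]
    - [[14.4,-9.2,-0.9],[-3.05,2.75,-10.3],50]
    - [[14.4,-9.2,-0.9],[-3.05,2.75,-10.3],50]
    - [[14.4,-9.2,-0.9],[-3.05,2.75,-10.3],50]
    - [[14.4,-9.2,-0.9],[-3.05,2.75,-10.3],50]

```text
time: 1.1
tool_pos: [0.4566, -0.2761, 0.2527]
tool_rot: [0.161, 0.632, 0.733, 0.195]
contact_force: [-0.5, -0.3, -0.6]
gripper_width: 0.502
grasp_force: 0.0
```

```bash
python3 - <<'E'
from h import *
a,A=look("wrist"); save("w1",a); np.savez("f1.npz",a=a,A=A)
B=boxR(10.5); o=B@[.47,-.337,-.189]
Q=(A.reshape(-1,3)-o)@B
m=(Q[:,2]>.082)&(Q[:,2]<.105)&(abs(Q[:,0])<.05); H=Q[m]; print("handle",m.sum(),np.percentile(H,[1,50,99],axis=0).round(4).tolist())
r=cv2.minAreaRect((H[:,:2]*1000).astype(np.float32)); print(r)
m=(Q[:,2]>.05)&(Q[:,2]<.075)&(abs(Q[:,0])<.075)&(abs(Q[:,1])<.1); H=Q[m];print("top",np.percentile(H,[.5,50,99.5],axis=0).round(4).tolist())
m&=(abs(Q[:,0])<.045)&(abs(Q[:,0])>.015)&(abs(Q[:,1])<.06); H=Q[m]; c=np.linalg.lstsq(np.c_[H[:,:2],np.ones(len(H))],H[:,2],rcond=None)[0]; print("lid plane",c)
E
```

```text
handle 1769 [[-0.0153, -0.0452, 0.088], [-0.0083, 0.0014, 0.0908], [-0.0015, 0.042, 0.0924]]
((-8.489873886108398, -2.2804336547851562), (14.111152648925781, 90.06156158447266), 0.02252010628581047)
top [[-0.0741, -0.0843, 0.0569], [-0.0017, 0.0044, 0.0632], [0.0603, 0.074, 0.0724]]
lid plane [-0.00098519  0.00079886  0.06290965]
```

View pics/w1.png

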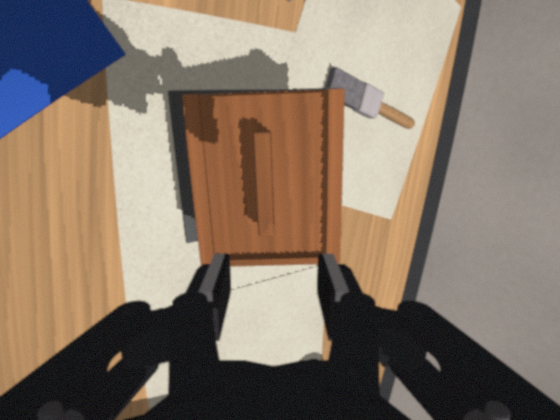

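```bash
python3 - <<'E'
from h import *
open("h.py","a").write('''
B=boxR(10.5); o=B@np.array([.47-.0078,-.337-.0050,-.189+.0009]); G=grip(B)
''')
from importlib import reload
import h; reload(h); from h import *
print(o)
goal(o+B@[-.0005,.003,.067],G)
E
```

```text
[ 0.54837394 -0.24618925  0.06820062]
 [0.74, -0.27, 5.64] [-0.09, 0.06, -0.23]
```

Request:
jog_arm:
  targets:
    - [[0.74,-0.27,1],[-0.09,0.06,-0.23],50]
    - [[0.74,-0.27,3.4],[-0.09,0.06,-0.23],50]
    - [[0.74,-0.27,5],[-0.09,0.06,-0.23],50]
    - [[0.74,-0.27,5.6],[-0.09,0.06,-0.23],50]
    - [[0.74,-0.27,5.6],[-0.09,0.06,-0.23],50]
    - [[0.74,-0.27,5.6],[-0.09,0.06,-0.23],0]
    - [[0.74,-0.27,5.6],[-0.09,0.06,-0.23],0]
    - [[0.74,-0.27,5.6],[-0.09,0.06,-0.23],0]

```text
time: 2.15
tool_pos: [0.5146, -0.2539, 0.1311]
tool_rot: [0.168, 0.623, 0.738, 0.198]
contact_force: [-5.4, -1.0, 6.6]
gripper_width: 0.146
grasp_force: 60.5
```

```bash
python3 - <<'E'
from h import *
s=state(); print(s["contact_force"],s["ft_torque"],s["grasp_force"],s["gripper_width"])
print((s["tool_pos"]-o)@B); goal(o+B@[-.0005,.003,.067],G)
E
```

```text
[-5.41613088 -1.00117878  6.64633587] [-0.00989824  0.41610761 -0.00376979] 60.48190712928772 0.14559796058624289
[ 0.00140975 -0.00141898  0.07175961]
 [0.18, -0.08, 0.19] [0.01, 0.06, -0.09]
```

Request:
jog_arm:
  targets:
    - [[0,0,0],[0,0,0],0]
    - [[0,0,0],[0,0,0],0]

```text
time: 2.4
tool_pos: [0.5145, -0.2539, 0.131]
tool_rot: [0.168, 0.623, 0.738, 0.198]
contact_force: [-5.0, -0.2, 6.9]
gripper_width: 0.149
grasp_force: 60.5
```

```bash
python3 - <<'E'
from h import *
s=state(); print(s["contact_force"],s["ft_torque"],s["grasp_force"],s["gripper_width"])
print((s["tool_pos"]-o)@B)
E
```

```text
[-5.04385525 -0.15123298  6.90976985] [-0.02454767  0.42896927  0.02027705] 60.50601124763489 0.14854790873168752
[ 0.00139421 -0.00139973  0.07174616]
```

Request:
jog_arm:
  targets:
    - [[0,0,-0.06],[0,0,0],0]
    - [[0,0,-0.06],[0,0,0],0]
    - [[0.4,0,-0.06],[0,0,0],0]
    - [[0.8,0,-0.06],[0,0,0],0]
    - [[1.2,0,-0.06],[0,0,0],0]
    - [[1.6,0,-0.06],[0,0,0],0]

```text
time: 3.15
tool_pos: [0.5067, -0.2134, 0.1309]
tool_rot: [0.167, 0.623, 0.738, 0.198]
contact_force: [-3.4, -4.6, 5.2]
gripper_width: 0.147
grasp_force: 60.2
```

```bash
python3 - <<'E'
from h import *
s=state(); print(B.T@s["contact_force"],s["ft_torque"],s["grasp_force"],s["gripper_width"])
print((s["tool_pos"]-o)@B); goal(o+B@[0,0,.07],G)
E
```

```text
[-1.0415347  -3.93633208  6.59138944] [-0.72808058  0.25305466 -0.31942487] 60.21034777164459 0.14713996784441083
[0.00100713 0.03979824 0.07178884]
 [-1.59, -0.02, 0.08] [0.0, 0.06, -0.09]
```

Request:
jog_arm:
  targets:
    - [[0.6,0,-0.04],[0,0,0],0]
    - [[1.2,0,-0.04],[0,0,0],0]
    - [[1.8,0,-0.04],[0,0,0],0]
    - [[2.4,0,-0.04],[0,0,0],0]
    - [[3,0,-0.04],[0,0,0],0]

```text
time: 3.78
tool_pos: [0.4932, -0.1385, 0.131]
tool_rot: [0.166, 0.623, 0.738, 0.198]
contact_force: [-2.2, -3.2, 3.5]
gripper_width: 0.151
grasp_force: 59.9
```

```bash
python3 - <<'E'
from h import *
s=state(); print(B.T@s["contact_force"],s["ft_torque"],s["grasp_force"],s["gripper_width"])
print((s["tool_pos"]-o)@B); 
E
```

```text
[-0.58289287 -2.79782769  4.40620846] [-0.76613529  0.22890515 -0.42274982] 59.92319405078888 0.15065755341266457
[0.00140921 0.11593492 0.07164964]
```

Request:
jog_arm:
  targets:
    - [[0.5,0,-0.02],[0,0,0],0]
    - [[1.0,0,-0.04],[0,0,0],0]
    - [[1.5,0,-0.04],[0,0,0],0]
    - [[2.1,0,-0.04],[0,0,0],0]
    - [[2.1,0,-0.04],[0,0,0],0]

```text
time: 4.4
tool_pos: [0.4831, -0.0858, 0.1303]
tool_rot: [0.165, 0.623, 0.739, 0.198]
contact_force: [0.5, 0.3, -1.6]
gripper_width: 0.146
grasp_force: 59.2
```

```bash
python3 - <<'E'
from h import *
s=state(); print(B.T@s["contact_force"],s["ft_torque"],s["grasp_force"],s["gripper_width"])
print((s["tool_pos"]-o)@B)
M=R.from_euler("z",-3,degrees=True).as_matrix(); c=np.array([.515,.0585,0])
# mat: tool x along mat y, tips 16 mm above lid underside
goal(c+M@[0,.0045,.10],grip(M),"above")
goal(c+M@[0,.0045,.022],grip(M),"place")
E
```

```text
[-0.33722699  0.22649052 -1.67821417] [-0.04879548  0.33488044  0.04562567] 59.188851714134216 0.1464320039399811
[0.00073167 0.16957362 0.07127607]
above [5.64, 1.37, 2.21] [3.71, -0.44, 1.56]
place [5.63, -0.18, 4.91] [3.71, -0.44, 1.56]
```

```bash
python3 - <<'E'
from h import *
M=R.from_euler("z",-3,degrees=True).as_matrix(); c=np.array([.515,.0585,0])
for z in (.10,.03,.02): goal(c+M@[0,-.0045,z],grip(M),z)
E
```

```text
0.1 [5.29, 1.3, 2.17] [3.71, -0.44, 1.56]
0.03 [5.28, -0.09, 4.59] [3.71, -0.44, 1.56]
0.02 [5.28, -0.29, 4.94] [3.71, -0.44, 1.56]
```

Request:
jog_arm:
  targets:
    - [[1.5,0,-0.3],[0,0,0],0]
    - [[3,0.4,0.5],[0.9,-0.1,0.4],0]
    - [[4.3,0.9,1.3],[2,-0.2,0.8],0]
    - [[5.3,1.37,2.2],[3,-0.3,1.2],0]
    - [[5.3,1.37,2.2],[3.71,-0.44,1.56],0]
    - [[5.3,1.37,2.2],[3.71,-0.44,1.56],0]
    - [[5.3,1.37,2.2],[3.71,-0.44,1.56],0]

```text
time: 5.28
tool_pos: [0.5174, 0.0523, 0.1009]
tool_rot: [0.001, 0.726, 0.688, 0.001]
contact_force: [0.2, 0.5, -0.9]
gripper_width: 0.146
grasp_force: 59.3
```

```bash
python3 - <<'E'
from h import *
M=R.from_euler("z",-3,degrees=True).as_matrix(); c=np.array([.515,.0585,0])
s=state(); print(s["contact_force"],s["ft_torque"],s["tool_pos"])
a,A=look("wrist"); save("w2",a)
for z in (.10,.03,.02): goal(c+M@[0,-.0045,z],grip(M),z)
Q=(A.reshape(-1,3)-c)@M; m=(Q[:,2]>.085)&(Q[:,2]<.11)
print(m.sum())
if m.sum():
  print(np.percentile(Q[m],[1,50,99],axis=0)); print(cv2.minAreaRect((Q[m][:,:2]*1000).astype(np.float32)))
E
```

```text
[ 0.1813807   0.45498187 -0.9229708 ] [-0.03374961  0.00534768  0.01771431] [0.51744791 0.05226715 0.10090676]
0.1 [0.07, -0.1, 0.05] [0.02, 0.01, -0.02]
0.03 [0.07, -0.11, 2.85] [0.02, 0.01, -0.02]
0.02 [0.07, -0.11, 3.25] [0.02, 0.01, -0.02]
40775
[[-0.05614885 -0.0549455   0.08971706]
 [ 0.00241481  0.03435706  0.09122838]
 [ 0.06097051  0.07187926  0.09520612]]
((2.5241622924804688, -1.2450027465820312), (120.66205596923828, 148.01051330566406), 0.05740087479352951)
```

View pics/w2.png

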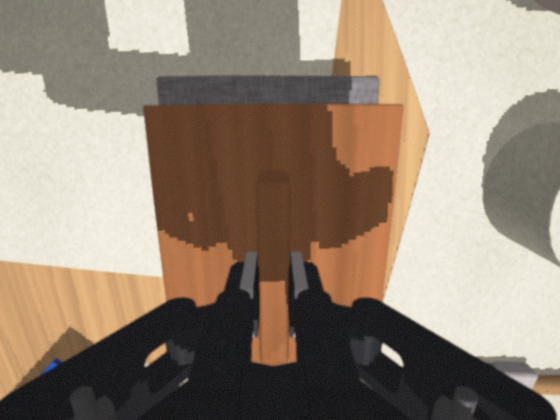

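The lid is held level and square to the mat, with its far edge at row 105 and the mat edge at row 77. Only a few millimetres of correction are needed, so I lower it and release.

Request:
jog_arm:
  targets:
    - [[0.08,-0.1,1.2],[0,0,0],0]
    - [[0.08,-0.1,2.3],[0,0,0],0]
    - [[0.08,-0.1,2.9],[0,0,0],0]
    - [[0.08,-0.1,3.1],[0,0,0],0]
    - [[0.08,-0.1,3.22],[0,0,0],0]
    - [[0.08,-0.1,3.22],[0,0,0],0]

```text
time: 6.08
tool_pos: [0.5166, 0.0545, 0.0218]
tool_rot: [0.002, 0.726, 0.688, 0.001]
contact_force: [0.2, -0.9, -1.8]
gripper_width: 0.147
grasp_force: 59.3
```

Request:
jog_arm:
  targets:
    - [[0,0,0],[0,0,0],40]
    - [[0,0,0],[0,0,0],40]
    - [[0,0,0],[0,0,0],40]
    - [[0,0,-0.8],[0,0,0],40]
    - [[0,0,-2.5],[0,0,0],40]
    - [[0,0,-4.5],[0,0,0],40]
    - [[0,0,-6],[0,0,0],40]
    - [[0,0,-6],[0,0,0],40]

```text
time: 7.08
tool_pos: [0.5181, 0.0547, 0.1756]
tool_rot: [0.005, 0.726, 0.688, 0.004]
contact_force: [0.8, -0.3, 0.3]
gripper_width: 0.401
grasp_force: 0.0
```

```bash
python3 - <<'E'
from h import *
M=R.from_euler("z",-3,degrees=True).as_matrix(); c=np.array([.515,.0585,0])
a,A=look("wrist"); Q=(A.reshape(-1,3)-c)@M; m=(Q[:,2]>.007)&(Q[:,2]<.045)&(abs(Q[:,0])<.1)&(abs(Q[:,1])<.12)
print("lid",cv2.minAreaRect((Q[m][:,:2]*1000).astype(np.float32)))
m=(Q[:,2]>.033)&(Q[:,2]<.045)&(abs(Q[:,0])<.1)&(abs(Q[:,1])<.12)
print("handle",cv2.minAreaRect((Q[m][:,:2]*1000).astype(np.float32)),np.percentile(Q[m],[1,99],axis=0))
goal(o+B@[-.01,-.035,.20],G)
E
```

```text
lid ((1.5324211120605469, -0.2272796630859375), (149.831298828125, 120.73088836669922), 89.97051239013672)
handle ((1.54603910446167, 0.377410888671875), (89.10015106201172, 13.314024925231934), 89.40595245361328) [[-0.00531948 -0.04278689  0.03450383]
 [ 0.00774101  0.04411447  0.03822933]]
 [-14.34, -1.95, -2.54] [-3.68, 0.46, -1.66]
```

```bash
python3 - <<'E'
from h import *
goal(o+B@[-.01,-.05,.22],G)
E
```

```text
[-15.02, -2.2, -3.23] [-3.68, 0.46, -1.66]
```

Request:
jog_arm:
  targets:
    - [[-1.5,-0.4,-2],[0,0,0],40]
    - [[-4,-0.8,-3],[-0.8,0.1,-0.4],40]
    - [[-6.5,-1.2,-3.2],[-1.7,0.2,-0.8],40]
    - [[-9,-1.5,-3.2],[-2.6,0.3,-1.2],40]
    - [[-11.5,-1.9,-3.2],[-3.68,0.46,-1.66],40]
    - [[-14,-2.1,-3.2],[-3.68,0.46,-1.66],40]
    - [[-15,-2.2,-3.2],[-3.68,0.46,-1.66],40]
    - [[-15,-2.2,-3.2],[-3.68,0.46,-1.66],40]

```text
time: 8.12
tool_pos: [0.4385, -0.3186, 0.2487]
tool_rot: [0.162, 0.62, 0.741, 0.198]
contact_force: [0.3, 0.6, 0.6]
gripper_width: 0.401
grasp_force: 0.0
```

```bash
python3 - <<'E'
from h import *
s=state(); print((s["tool_pos"]-o)@B)
a,A=look("wrist"); save("w3",a); np.savez("f3.npz",a=a,A=A)
Q=(A.reshape(-1,3)-o)@B
m=(Q[:,2]>.045)&(Q[:,2]<.058)&(abs(Q[:,0])<.05)&(abs(Q[:,1])<.07)
for lo,hi in ((-.07,-.004),(.004,.07)):
    k=m&(Q[:,1]>lo)&(Q[:,1]<hi); print(k.sum(), np.percentile(Q[k],[1,50,99],axis=0).round(4).tolist(),cv2.minAreaRect((Q[k][:,:2]*1000).astype(np.float32)))
goal(o+B@[-.01,-.05,.22],G)
E
```

```text
[-0.0147717  -0.05118815  0.21692845]
848 [[-0.016, -0.0657, 0.0497], [-0.0093, -0.0353, 0.0518], [-0.0024, -0.0075, 0.0535]] ((-9.182674407958984, -36.532501220703125), (13.530463218688965, 59.016117095947266), 0.39458438754081726)
739 [[-0.0221, 0.0267, 0.0476], [-0.0093, 0.0398, 0.0514], [0.0037, 0.0524, 0.0538]] ((-8.76793098449707, 39.49981689453125), (27.460420608520508, 26.845184326171875), 89.27294158935547)
 [-0.01, 0.16, -0.13] [-0.04, -0.03, -0.03]
```

View pics/w3.png

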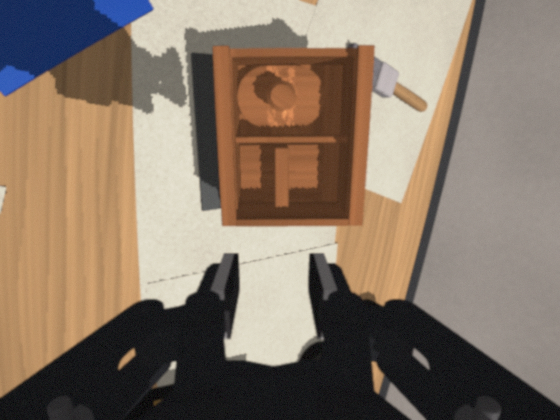

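The bar block is in the near (-y) compartment with its bar at about (282,178), and the knob block is in the far one at (282,92). I go down to grasp the bar.

```bash
python3 - <<'E'
from h import *
goal(o+B@[-.0092,-.0365,.1],G)
goal(o+B@[-.0092,-.0365,.027],G)
E
```

```text
[0.51, 0.22, 4.67] [-0.04, -0.03, -0.03]
 [0.5, 0.23, 7.59] [-0.04, -0.03, -0.03]
```

Request:
jog_arm:
  targets:
    - [[0.5,0.22,2],[-0.04,-0.03,-0.03],45]
    - [[0.5,0.22,4],[-0.04,-0.03,-0.03],45]
    - [[0.5,0.22,4.6],[-0.04,-0.03,-0.03],45]
    - [[0.5,0.22,4.6],[-0.04,-0.03,-0.03],45]

```text
time: 8.68
tool_pos: [0.4984, -0.2912, 0.1531]
tool_rot: [0.166, 0.616, 0.744, 0.199]
contact_force: [0.2, -0.6, 0.1]
gripper_width: 0.453
grasp_force: 0.0
```

```bash
python3 - <<'E'
from h import *
s=state(); print((s["tool_pos"]-o)@B); goal(o+B@[-.0092,-.0365,.027],G)
E
```

```text
[-0.0072389  -0.03517995  0.10217028]
 [-0.05, -0.08, 3.01] [0.0, 0.0, 0.03]
```

Request:
jog_arm:
  targets:
    - [[-0.05,-0.06,1.5],[0,0,0],45]
    - [[-0.05,-0.06,2.6],[0,0,0],45]
    - [[-0.05,-0.06,3.0],[0,0,0],45]
    - [[-0.05,-0.06,3.0],[0,0,0],45]
    - [[-0.05,-0.06,3.0],[0,0,0],0]
    - [[-0.05,-0.06,3.0],[0,0,0],0]
    - [[-0.05,-0.06,3.0],[0,0,0],0]
    - [[-0.05,-0.06,3.0],[0,0,0],0]

```text
time: 9.68
tool_pos: [0.5347, -0.2889, 0.0906]
tool_rot: [0.169, 0.616, 0.743, 0.198]
contact_force: [-5.5, -0.1, 6.8]
gripper_width: 0.148
grasp_force: 61.3
```

```bash
python3 - <<'E'
from h import *
s=state(); print((s["tool_pos"]-o)@B,B.T@s["contact_force"],s["grasp_force"],s["gripper_width"])
E
```

```text
[-0.00717886 -0.03950776  0.02997308] [-1.29196718  0.93430437  8.5965745 ] 61.32749676704407 0.1476463753160622
```

Request:
jog_arm:
  targets:
    - [[0,0.06,-0.4],[0,0,0],0]
    - [[0,0.1,-1.2],[0,0,0],0]
    - [[0,0.1,-2.2],[0,0,0],0]
    - [[0,0.1,-3.5],[0,0,0],0]
    - [[0,0.1,-5.2],[0,0,0],0]
    - [[0,0.1,-5.2],[0,0,0],0]

```text
time: 10.42
tool_pos: [0.4725, -0.3005, 0.206]
tool_rot: [0.171, 0.616, 0.743, 0.197]
contact_force: [0.2, -0.8, -3.1]
gripper_width: 0.15
grasp_force: 59.8
```

```bash
python3 - <<'E'
from h import *
s=state(); print((s["tool_pos"]-o)@B,s["contact_force"],s["grasp_force"],s["gripper_width"])
M=R.from_euler("z",-5,degrees=True).as_matrix(); c=np.array([.523,.299,0])
goal(c+M@[0,-.06,.2],grip(M))
E
```

```text
[-0.00426454 -0.03959859  0.16157928] [ 0.16741834 -0.79524078 -3.06694296] 59.79514539241791 0.14989182478168947
 [20.9, 4.93, 2.89] [3.77, -0.44, 1.91]
```

Request:
jog_arm:
  targets:
    - [[1.5,0.2,-1.5],[0,0,0],0]
    - [[4,0.6,-1.5],[0.5,0,0.2],0]
    - [[6.5,1.2,-1],[1,-0.1,0.5],0]
    - [[9,1.8,0],[1.8,-0.2,0.9],0]
    - [[11.5,2.5,0.8],[2.6,-0.3,1.3],0]
    - [[14,3.2,1.5],[3.4,-0.4,1.7],0]
    - [[16.5,4,2.2],[3.77,-0.44,1.91],0]
    - [[18.5,4.5,2.6],[3.77,-0.44,1.91],0]

```text
time: 11.42
tool_pos: [0.5122, 0.1665, 0.1984]
tool_rot: [-0.004, 0.736, 0.677, -0.001]
contact_force: [1.2, -0.9, -2.4]
gripper_width: 0.146
grasp_force: 59.7
```

```bash
python3 - <<'E'
from h import *
s=state(); print(s["contact_force"],s["tool_pos"])
M=R.from_euler("z",-5,degrees=True).as_matrix(); c=np.array([.523,.299,0])
goal(c+M@[0,-.06,.18],grip(M))
E
```

```text
[ 1.20367833 -0.93101195 -2.38627776] [0.51224312 0.16652296 0.19835886]
 [2.91, -0.02, 0.75] [-0.06, -0.03, 0.02]
```

Request:
jog_arm:
  targets:
    - [[1.5,0,0.3],[0,0,0],0]
    - [[2.6,0,0.7],[-0.06,-0.03,0.02],0]
    - [[2.6,0,0.7],[-0.06,-0.03,0.02],0]
    - [[2.6,0,0.7],[-0.06,-0.03,0.02],0]

```text
time: 11.92
tool_pos: [0.5174, 0.2283, 0.1826]
tool_rot: [0.001, 0.737, 0.675, 0.0]
contact_force: [-0.9, -0.5, -3.9]
gripper_width: 0.151
grasp_force: 59.6
```

```bash
python3 - <<'E'
from h import *
s=state(); print(s["tool_pos"])
a,A=look("wrist"); save("w4",a); np.savez("f4.npz",a=a,A=A)
M=R.from_euler("z",-5,degrees=True).as_matrix(); c=np.array([.523,.299,0])
Q=(A.reshape(-1,3)-c)@M
def r(lo,hi,ylo,yhi,xm=.09):
    m=(Q[:,2]>lo)&(Q[:,2]<hi)&(Q[:,1]>ylo)&(Q[:,1]<yhi)&(abs(Q[:,0])<xm); q=Q[m]
    print(m.sum(), np.percentile(q,[1,50,99],axis=0).round(4).tolist(), cv2.minAreaRect((q[:,:2]*1000).astype(np.float32)) if m.sum()>5 else "")
r(.05,.07,.02,.12); r(.028,.04,.0,.12); r(.01,.024,-.02,.03); r(.008,.07,-.02,.12); r(.028,.04,-.12,-.05)
print("block"); r(.12,.24,-.12,.08)
E
```

```text
[0.51741117 0.22828036 0.18258756]
1840 [[-0.0367, 0.0643, 0.0506], [-0.0029, 0.0695, 0.06], [0.0309, 0.0765, 0.0618]] ((-2.8681106567382812, 70.54447174072266), (69.60269165039062, 12.758840560913086), 0.0353609099984169)
5306 [[-0.051, 0.033, 0.0294], [-0.0025, 0.0512, 0.0323], [0.0451, 0.075, 0.0373]] ((-2.9467124938964844, 54.530914306640625), (44.40896987915039, 98.37673950195312), 89.95714569091797)
7546 [[-0.0665, -0.0194, 0.011], [-0.0029, 0.0056, 0.0129], [0.0603, 0.0296, 0.0208]] ((-3.2782821655273438, 5.000295639038086), (130.87490844726562, 49.93842315673828), 0.005981693509966135)
17336 [[-0.0664, -0.0186, 0.0112], [-0.0029, 0.0353, 0.0197], [0.0604, 0.0802, 0.0611]] ((-3.026470184326172, 31.973712921142578), (103.66100311279297, 131.16749572753906), 89.88299560546875)
274 [[-0.0664, -0.0713, 0.0289], [-0.0034, -0.0706, 0.0314], [0.06, -0.0699, 0.0339]] ((-3.0430755615234375, -70.54444122314453), (1.5119224786758423, 129.4468536376953), 89.77753448486328)
block
27580 [[-0.0423, -0.0947, 0.1626], [0.0001, -0.0597, 0.2033], [0.0428, -0.0387, 0.2395]] ((0.2630500793457031, -69.0576171875), (89.10847473144531, 61.36542892456055), 0.1262284219264984)
```

View pics/w4.png

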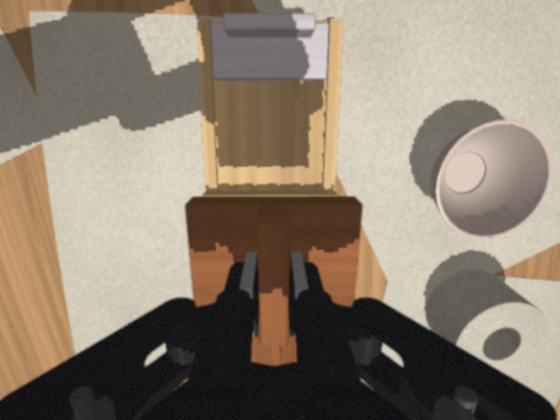

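The block is held squarely. Its front edge is at row 200, the channel lies between columns 213 and 327, and the jaw face is at row 78. I move over the channel and lower it, leaving a small gap to the fence.

Request:
jog_arm:
  targets:
    - [[1,-0.13,0.5],[0,0,0],0]
    - [[1.4,-0.13,2],[0,0,0],0]
    - [[1.4,-0.13,3.8],[0,0,0],0]
    - [[1.4,-0.13,4.9],[0,0,0],0]
    - [[1.4,-0.13,5.4],[0,0,0],0]
    - [[1.4,-0.13,5.6],[0,0,0],0]
    - [[1.4,-0.13,5.6],[0,0,0],0]

```text
time: 12.85
tool_pos: [0.5194, 0.2637, 0.0452]
tool_rot: [0.002, 0.738, 0.675, 0.002]
contact_force: [-0.0, -0.6, -2.4]
gripper_width: 0.149
grasp_force: 59.6
```

```bash
python3 - <<'E'
from h import *
s=state(); M=R.from_euler("z",-5,degrees=True).as_matrix(); c=np.array([.523,.299,0])+M@[-.003,.0008,0]
print((s["tool_pos"]-c)@M,s["contact_force"])
a,A=look("wrist"); Q=(A.reshape(-1,3)-c)@M
m=(Q[:,2]>.03)&(Q[:,2]<.045)&(Q[:,1]>-.07)&(Q[:,1]<.02)&(abs(Q[:,0])<.06); q=Q[m]; print(np.percentile(q,[1,20,50,99],axis=0).round(4).tolist())
E
```

```text
[ 0.00250165 -0.03629692  0.04516026] [-1.99836448e-03 -5.65531275e-01 -2.40706598e+00]
[[-0.0411, -0.0596, 0.0311], [-0.0301, -0.0385, 0.0364], [0.0011, -0.0223, 0.037], [0.0453, -0.0041, 0.0389]]
```

Request:
jog_arm:
  targets:
    - [[0,-0.07,0.15],[0,0,0],0]
    - [[0,-0.07,0.27],[0,0,0],0]
    - [[0,-0.07,0.29],[0,0,0],0]
    - [[0,-0.07,0.29],[0,0,0],0]

```text
time: 13.4
tool_pos: [0.5168, 0.2639, 0.0371]
tool_rot: [0.001, 0.738, 0.675, 0.001]
contact_force: [-2.6, -0.2, -0.3]
gripper_width: 0.148
grasp_force: 60.1
```

Request:
jog_arm:
  targets:
    - [[0,0,0],[0,0,0],40]
    - [[0,0,0],[0,0,0],40]
    - [[0,0,0],[0,0,0],40]
    - [[0,0,-0.8],[0,0,0],40]
    - [[0,0,-2.5],[0,0,0],40]
    - [[0,0,-4.5],[0,0,0],0]
    - [[0,0,-4.5],[0,0,0],0]

```text
time: 14.28
tool_pos: [0.5201, 0.2653, 0.1571]
tool_rot: [0.004, 0.738, 0.675, 0.007]
contact_force: [1.0, -0.1, -0.4]
gripper_width: 0.005
grasp_force: 0.0
```

```bash
python3 - <<'E'
from h import *
M=R.from_euler("z",-5,degrees=True).as_matrix(); c=np.array([.523,.299,0])+M@[-.003,.0008,0]
a,A=look("wrist"); save("w5",a); Q=(A.reshape(-1,3)-c)@M
def r(lo,hi,ylo,yhi,xm=.09):
    m=(Q[:,2]>lo)&(Q[:,2]<hi)&(Q[:,1]>ylo)&(Q[:,1]<yhi)&(abs(Q[:,0])<xm); q=Q[m]
    print(m.sum(), np.percentile(q,[1,50,99],axis=0).round(4).tolist(), cv2.minAreaRect((q[:,:2]*1000).astype(np.float32)))
r(.026,.07,-.068,.005,.05); r(.05,.07,-.068,.005,.05); r(.05,.07,.04,.1)
goal(c+M@[0,.105,.12],grip(M)); goal(c+M@[0,.105,.046],grip(M))
E
```

```text
6777 [[-0.0435, -0.063, 0.027], [-0.0003, -0.0318, 0.0289], [0.0425, -0.0041, 0.0597]] ((-0.5527229309082031, -34.06043243408203), (60.45732879638672, 88.23316192626953), 89.96797180175781)
1293 [[-0.0073, -0.0625, 0.0541], [-0.0003, -0.0314, 0.0585], [0.0062, -0.0041, 0.0601]] ((-0.610954761505127, -33.508392333984375), (59.336151123046875, 13.671612739562988), 89.9978256225586)
1853 [[-0.0337, 0.064, 0.0532], [-0.0003, 0.0697, 0.0601], [0.0335, 0.0758, 0.0619]] ((-0.19169998168945312, 69.86083221435547), (68.96263122558594, 12.286402702331543), 0.19372063875198364)
 [5.61, -0.08, 1.37] [0.07, -0.02, -0.01]
 [5.6, -0.11, 4.33] [0.07, -0.02, -0.01]
```

View pics/w5.png

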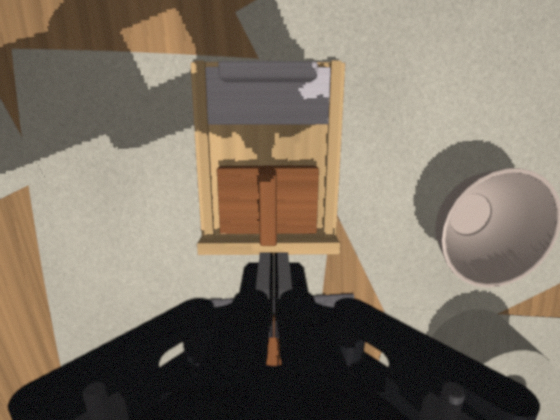

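The block lies flat and square in the channel, base at (268,200), about 7 mm off the fence. The tab is at (268,73). I go behind the tab with the fingers shut.

Request:
jog_arm:
  targets:
    - [[2.3,-0.08,0],[0,0,0],0]
    - [[4.6,-0.08,0.2],[0.07,0,0],0]
    - [[5.6,-0.1,0.6],[0.07,0,0],0]
    - [[5.6,-0.1,1.4],[0.07,0,0],0]
    - [[5.6,-0.1,3],[0.07,0,0],0]
    - [[5.6,-0.1,4.3],[0.07,0,0],0]
    - [[5.6,-0.1,4.3],[0.07,0,0],0]

```text
time: 15.2
tool_pos: [0.5232, 0.4003, 0.0365]
tool_rot: [-0.003, 0.738, 0.675, -0.007]
contact_force: [0.2, 0.3, -0.2]
gripper_width: -0.0
grasp_force: 0.0
```

Request:
jog_arm:
  targets:
    - [[-0.5,0,0],[0,0,0],0]
    - [[-0.8,0,0],[0,0,0],0]
    - [[-1.1,0,0],[0,0,0],0]
    - [[-1.4,0,0],[0,0,0],0]
    - [[-1.7,0,0],[0,0,0],0]
    - [[-1.9,0,0],[0,0,0],0]

```text
time: 15.95
tool_pos: [0.5225, 0.3558, 0.042]
tool_rot: [-0.002, 0.738, 0.675, -0.002]
contact_force: [0.7, 1.1, 0.4]
gripper_width: -0.003
grasp_force: 0.8
```

```bash
python3 - <<'E'
from h import *
M=R.from_euler("z",-5,degrees=True).as_matrix(); c=np.array([.523,.299,0])+M@[-.003,.0008,0]
s=state(); print((s["tool_pos"]-c)@M,s["contact_force"]@M)
E
```

```text
[-0.00246368  0.05575821  0.04200023] [0.5749548  1.11068873 0.35999516]
```

Request:
jog_arm:
  targets:
    - [[-0.15,0,0],[0,0,0],0]
    - [[-0.25,0,0],[0,0,0],0]
    - [[-0.35,0,0],[0,0,0],0]
    - [[-0.35,0,0],[0,0,0],0]

```text
time: 16.45
tool_pos: [0.5216, 0.3474, 0.0417]
tool_rot: [-0.002, 0.738, 0.675, -0.002]
contact_force: [0.4, 1.0, 0.6]
gripper_width: -0.006
grasp_force: 0.9
```

```bash
cat > p.py <<'E'
from h import *
M=R.from_euler("z",-5,degrees=True).as_matrix(); c=np.array([.523,.299,0])+M@[-.003,.0008,0]
s=state(); print((s["tool_pos"]-c)@M,s["contact_force"]@M)
E
python3 p.py
```

```text
[-0.00262964  0.04728681  0.04169397] [0.29140457 1.02317292 0.61877981]
```

Request:
jog_arm:
  targets:
    - [[-0.1,0,0],[0,0,0],0]
    - [[-0.15,0,0],[0,0,0],0]
    - [[-0.2,0,0],[0,0,0],0]
    - [[-0.2,0,0],[0,0,0],0]

```text
time: 16.95
tool_pos: [0.5213, 0.3436, 0.0417]
tool_rot: [-0.003, 0.738, 0.675, -0.001]
contact_force: [2.1, 8.2, -1.8]
gripper_width: 0.002
grasp_force: 3.6
```

```bash
python3 p.py
```

```text
[-0.00261998  0.04347007  0.04174916] [ 1.41785951  8.30766582 -1.7894225 ]
```

Request:
jog_arm:
  targets:
    - [[-0.1,0,0],[0,0,0],0]
    - [[-0.1,0,0],[0,0,0],0]
    - [[0.5,0,0],[0,0,0],0]
    - [[1.2,0,0],[0,0,0],0]
    - [[1.2,0,-1.5],[0,0,0],0]
    - [[1.2,0,-3.5],[0,0,0],0]
    - [[0,0,-5.5],[0,0,0],0]
    - [[-2,0,-6],[0,0,0],0]

```text
time: 17.95
tool_pos: [0.5198, 0.2936, 0.197]
tool_rot: [-0.001, 0.737, 0.676, 0.001]
contact_force: [0.8, -0.3, 0.0]
gripper_width: -0.0
grasp_force: 0.0
```

Request:
jog_arm:
  targets:
    - [[-1.5,0,0],[0,0,0],0]
    - [[-2.5,0,0],[0,0,0],0]
    - [[-2.5,0,0],[0,0,0],0]

```text
time: 18.32
tool_pos: [0.5122, 0.2293, 0.1917]
tool_rot: [-0.002, 0.738, 0.674, -0.002]
contact_force: [0.6, 1.1, 0.0]
gripper_width: 0.004
grasp_force: 0.0
```

```bash
cat > q.py <<'E'
from p import *
a,A=look("wrist"); save("w6",a); Q=(A.reshape(-1,3)-c)@M
def r(n,lo,hi,ylo,yhi,xm=.09):
    m=(Q[:,2]>lo)&(Q[:,2]<hi)&(Q[:,1]>ylo)&(Q[:,1]<yhi)&(abs(Q[:,0])<xm); q=Q[m]
    print(n,m.sum(), np.percentile(q,[1,50,99],axis=0).round(4).tolist(), cv2.minAreaRect((q[:,:2]*1000).astype(np.float32)))
r("bar",.05,.07,-.08,-.004,.05); r("tab",.05,.07,.005,.1); r("fence",.03,.037,-.09,-.069,.07); r("jaw",.0315,.037,-.02,.03,.06)
a,A=look("scene"); save("s1",a)
E
python3 q.py
```

```text
[-0.00170085 -0.07121963  0.19171516] [0.50158663 1.10750235 0.01688012]
bar 1102 [[-0.0069, -0.0704, 0.0563], [-0.0007, -0.04, 0.0586], [0.0064, -0.0114, 0.0603]] ((-0.46096181869506836, -40.98350524902344), (13.610090255737305, 59.48714828491211), 0.479108065366745)
tab 1341 [[-0.034, 0.0208, 0.0571], [0.0002, 0.0262, 0.06], [0.0334, 0.0323, 0.0617]] ((-0.2541465759277344, 26.510835647583008), (69.4301528930664, 11.791838645935059), 0.20196561515331268)
fence 1505 [[-0.0638, -0.0827, 0.0303], [0.0002, -0.0772, 0.0326], [0.0636, -0.0709, 0.0343]] ((-0.11956024169921875, -76.4444580078125), (13.012948036193848, 130.481689453125), 89.93766784667969)
jaw 3538 [[-0.0481, -0.01, 0.0315], [-0.0011, 0.0069, 0.0324], [0.0477, 0.0282, 0.0341]] ((-0.17743682861328125, 9.391204833984375), (98.1750717163086, 40.812232971191406), 0.20778164267539978)
```

View pics/w6.png

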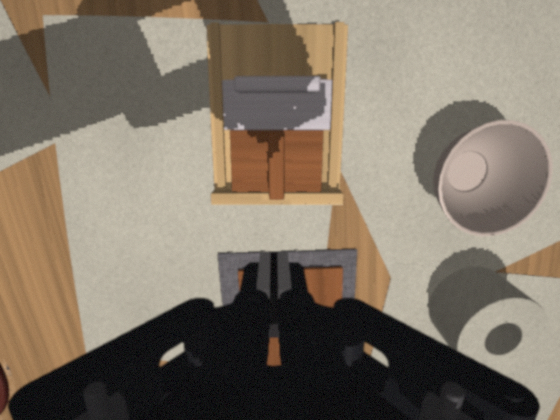

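View pics/s1.png

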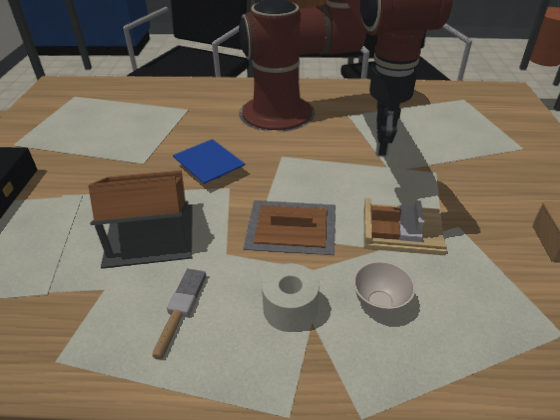

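The wrist view shows the block held between the fence (row 198) and the jaw (row 128). Its measured y is -41 mm and the jaw travel about 48.5 mm. In the scene view the lid lies centred on the mat at (292,225) with its handle up, and the bystanders haven't moved. I hand the job in.

```bash
python3 -c "
from plant import *
print(job_done())"
```

```text
the job is handed in; nothing more can be done
None
```

The job was handed in at about 18.5 s of the 69 s: the lid lies handle up in the middle of the mat, the bar block is clamped home against the fence, the knob block was left in the box, and the brush, roll and bowl were not touched.

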